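# Count along the rack's click rail and file a vial carton in the third gap

## Robot

A 7-joint arm with a two-finger parallel gripper is mounted at the origin on the work surface. World frame = base frame: x ahead of the robot, y to its left, z up, the work surface at z = 0. Lengths are in m, angles in rad, forces in N, time in s.
With the tool pointing down it reaches from about 0.4 to 0.85 m from the base axis. Payload 4.5 kg.
Tool frame: the origin (TCP) lies between the finger pads; the fingertips stand 11 mm ahead of it and the grasp point (between the pads) lies 8 mm behind it (r.tip_reach is the distance from the TCP to the fingertips, in m); x points along the fingers, y is the direction in which the jaws open and shut, and the axes are right-handed (so a half turn about x gives the same grasp; the last joint's range is limited). The gripper opens to 88 mm and grips with 3 to 60 N. Pads are 18 mm wide; open, the fingers measure 123 mm over their backs; the gripper's body (75 mm by 187 mm) begins 45 mm behind the grasp point.
Start: joints at [1.296, 0.689, -0.195, 1.565, 0.157, 0.902, -0.215], TCP at [0.19, -0.595, 0.25] pointing down, gripper open.
Joint ranges: [-3.01, 3.01], [-0.46, 2.08], [-1.47, 1.51], [0.13, 2.56], [-1, 4.14], [0.04, 2.09], [-2.66, 2.66]. Speed limits (rad/s): [2.57, 2.57, 3.14, 3.14, 3.14, 3.14, 3.14].

## Interface

Orientations are given as a unit quaternion [x, y, z, w].
In Python, from plant import r gives the robot as it stands.
- The arm moves only by the tool drive_tool, never from a script. Its argument "deltas" is a list of rows, each a list of 3 entries, a list of its own where there are three numbers: the turn, a rotation vector about the tool's x, y, z in degrees, then the shift along the tool's x, y, z in cm, then the finger opening in cm, from 0 to 8.81. A call has 1 to 12 rows; each row shifts and turns the commanded pose from where the row before left it, along the tool's axes as they then stand; what a row does not reach is not made up. A row lasts 1/12 s, in which the tool goes at most 41.7 mm and 7.16 degrees, less where a joint would pass 70% of its speed; a pose out of reach is approached as far as the arm can. A call is refused whole if a number of a shift passes 4.17 or a number of a turn 7.16, either way. A call with a gripper value outside its range is refused whole. The fingers move at their own pace and stop on an object; "force" is the grip in N (left out, the last holds). Time passes only in rows, so rows that do not move let the fingers close. It gives the time, the measured TCP pose, the force and the opening at its end, in the units of the state.
- r.get_state(): the state, without advancing time (a new reading comes with each control period).
- r.snapshot(name): name is "side" or "top" or "wrist"; returns a dict with "color" (420x560x3 uint8, red, green, blue), "fov_y" (degrees; the focal length in pixels is half the picture's height over the tangent of half this angle, whatever the lens; pixels are square), "cx", "cy" (the principal point, pixels), "k1" (the pictures are not rectified: a ray, as slopes to the right and down, at radius r is drawn at 1 + k1 r^2 times it, then the intrinsics apply), "extrinsics" (4x4, takes a point from world to camera coordinates); the wrist camera has in their place "tool_from_camera" (4x4, takes a point from camera to tool coordinates, whose origin is the TCP and whose axes are the tool frame's). Camera axes: x right, y up, looking along -z (the intrinsics and any distortion apply to the point x, -y, -z); pixel columns grow to the right and rows downward; lengths in m; the calibration is good to about 2 mm. A picture is of the moment at which its call begins: read the wrist's pose just before it. There is no depth.
- r.finish_job(): hands the job in, once; it reports no verdict.
The state is a dict: "clock": time; "q": joint angles; "qd": joint speeds; "joint_torque": joint torques, N m; "tool_pos": TCP position; "eef_rot": TCP orientation; "contact_force": force on the tool from outside, world axes, zero at the start; "moment": the same for the moment, N m; "opening": opening from 0.0 (shut) to 1.0 (fully open).
Only numpy, scipy, OpenCV 4.12 (cv2) and the standard library are available. Lean on these libraries where they do the work, as an engineer would, in place of code of your own. Each camera call takes 0.05 s, during which the arm holds its last target. There are 200 camera calls.

## Task

Starting from the end of the rack where the tall ball-topped post stands, run a fingertip along the click rail on top of the rack's back, pressing down the sprung leaf of the first, the second and then the third gap, and no leaf beyond the third. Then push the loose vial carton lying in front of the rack, sliding it along the table without lifting it or tipping it over, endwise into that third gap until it is fully home against the back wall. Leave the filed carton, the vial, the bottle and the bin where they stand, and finish clear of everything.

Things in the scene. Friction and masses are not known exactly. Their poses are not given: they have to be found in the camera images.
- rack: Steel divider rack fixed to the table: six gaps in a row along its y, open in front (its -x side, towards the robot), above and below (the table, z = 0, is the gaps' floor). Origin: on the table under the row's middle; x points into the gaps, z up. Seven upright dividers, 4 mm thick, 56 mm high, 54 mm apart: gaps 50 mm wide, centred at y = -135, -81, -27, 27, 81, 135 mm.
- gap_back (a point): Point at the rack's middle (rack y = 0) on the table, at the inner face of the back wall, rack x = +25 mm; axes as the rack's. The gaps are 60 mm deep: the dividers' rounded front ends are at rack x = -35 mm.
- rail_mid (a point): Middle of the flat top of the black click rail (30 mm wide, 62 mm above the table) that runs behind all gaps, centred on rack x = +40 mm; axes as the rack's. Behind each gap's centre sits a sprung steel leaf: an arch 16 mm wide, 34 mm long along y, with sloping ends a fingertip can slide over and a flat crest 11 mm long, 70 mm above the table when up.
- leaf_a (a joint): Downward travel of the sprung leaf behind the gap at the -y end of the rack (rack y = -135 mm): 0 at rest (up), 0.006 m at its stop; springs back, about 1 N to start and 4 N at the stop; counts as pressed from 0.003 m.
- leaf_b (a joint): Downward travel of the sprung leaf behind the second gap from the -y end of the rack (rack y = -81 mm): 0 at rest (up), 0.006 m at its stop; springs back, about 1 N to start and 4 N at the stop; counts as pressed from 0.003 m.
- leaf_c (a joint): Downward travel of the sprung leaf behind the third gap from the -y end of the rack (rack y = -27 mm): 0 at rest (up), 0.006 m at its stop; springs back, about 1 N to start and 4 N at the stop; counts as pressed from 0.003 m.
- leaf_d (a joint): Downward travel of the sprung leaf behind the third gap from the +y end of the rack (rack y = +27 mm): 0 at rest (up), 0.006 m at its stop; springs back, about 1 N to start and 4 N at the stop; counts as pressed from 0.003 m.
- leaf_e (a joint): Downward travel of the sprung leaf behind the second gap from the +y end of the rack (rack y = +81 mm): 0 at rest (up), 0.006 m at its stop; springs back, about 1 N to start and 4 N at the stop; counts as pressed from 0.003 m.
- leaf_f (a joint): Downward travel of the sprung leaf behind the gap at the +y end of the rack (rack y = +135 mm): 0 at rest (up), 0.006 m at its stop; springs back, about 1 N to start and 4 N at the stop; counts as pressed from 0.003 m.
- start_post: The post that marks the end to count from: slender upright steel post on a round foot (28 mm), with a black ball (22 mm) on top, 106 mm tall in all, fixed to the table in line with the rail, 188 mm along y from the rack's middle, at either the -y or the +y end. Origin: on the table, on its axis.
- end_block: Low dark steel block, 30 x 26 mm, 30 mm high, fixed at the other end of the rack, also 188 mm from its middle. Origin: centre of its underside.
- carton: The loose vial carton to be filed: white box 66 mm long (its x), 40 mm wide (its y), 50 mm high, 110 to 220 g, lying on the table in front of the rack with its +x end roughly towards the rack. Origin: centre of its underside. When it is home its far end touches the back wall: its origin is then at x = -8 mm in the rack's frame and its near end stands out 6 mm beyond the dividers.
- filed_carton: Bystander: a carton of the same size that already stands in an end gap of the rack. Origin: centre of its underside.
- vial: Bystander: small amber vial, 24 mm across and 48 mm tall, standing in the end gap at the other end. Origin: centre of its underside.
- sanitizer: Bystander: green pump bottle, 62 mm across, 153 mm tall, on the table to the left (+y) of the rack. Origin: centre of its underside.
- bin: Bystander: clear open bin of syringes, 212 x 140 x 65 mm, on the table to the right (-y) of the rack. Origin: centre of its underside.
Things that resemble listed ones, but are neither listed nor needed, are in the scene too. What is shaped like the carton but blue is not meant.

How it is judged:
On the way, in this order (a step that is already met when the one before it is completed fails the run):
1. the leaf of the first gap, counted from the post, is pressed down (((y of start_post in the frame of rack below 0 m and value of joint leaf_a above 0.003 m) or (y of start_post in the frame of rack above 0 m and value of joint leaf_f above 0.003 m))), for 0.05 s.
2. then the leaf of the second gap (((y of start_post in the frame of rack below 0 m and value of joint leaf_b above 0.003 m) or (y of start_post in the frame of rack above 0 m and value of joint leaf_e above 0.003 m))), for 0.05 s.
3. then the leaf of the third gap (((y of start_post in the frame of rack below 0 m and value of joint leaf_c above 0.003 m) or (y of start_post in the frame of rack above 0 m and value of joint leaf_d above 0.003 m))), for 0.05 s.
4. then the carton is home in the third gap (((y of start_post in the frame of rack below 0 m and y of carton in the frame of rack between -0.036 and -0.018 m) or (y of start_post in the frame of rack above 0 m and y of carton in the frame of rack between 0.018 and 0.036 m)) and x of carton in the frame of rack between -0.015 and -0.002 m and angle between the x axis of carton and the x axis of rack, either way round below 0.2 rad and angle between carton's own z axis and vertical below 0.1 rad and height (world z) of carton below 0.006 m), for 0.2 s.
At the end, for the whole second after the job is handed in: The carton lies at rest, upright on the table in the third gap from the post, lengthwise, its far end within 7 mm of the back wall, and all leaves are up again (all of step 4 and linear speed of carton below 0.01 m/s and value of joint each of leaf_a, leaf_b, leaf_c, leaf_d, leaf_e, leaf_f below 0.002 m); the robot touches nothing.
It fails at once if a leaf beyond the third is pressed down ((y of start_post in the frame of rack below 0 m and value of joint any of leaf_d, leaf_e, leaf_f above 0.003 m) or (y of start_post in the frame of rack above 0 m and value of joint any of leaf_c, leaf_b, leaf_a above 0.003 m)).
It fails at once if the carton is lifted off the table (height (world z) of carton above 0.012 m).
It fails at once if the carton is tipped over (angle between carton's own z axis and vertical above 0.5 rad).
It fails at once if the filed carton, the vial, the pump bottle or the bin is moved from its place (by more than 15 to 20 mm) (distance of any of filed_carton, vial from where it was at the start of the episode above 0.015 m or distance of any of sanitizer, bin from where it was at the start of the episode above 0.02 m).
It also fails if it takes over 64 s, if anything falls off the work surface, if the arm or the gripper's body presses on something with over 40 N, if the wrist force passes 120 N, or if a joint passes its speed limit or range.

## Working session

There is one attempt and no reset: what is moved stays moved. The work goes in short steps, Python scripts to look and compute and a tool call to move; the robot and the scene stay as the last step left them, time stands still between calls to the robot, and variables do not carry over. Pictures are saved under pics/ and viewed, about 8 in all and at most 12, crops included, and the job is handed in when it is done.

Besides the shell and the picture viewer there is one more tool, called after ">>>" as name([rows], argument=value, ...), one row to a line, values as JSON. drive_tool: Moves the arm, as the interface text tells. Its arguments: {"type":"object","properties":{"deltas":{"type":"array","items":{"type":"array"}},"force":{"type":"number"}},"required":["deltas"]}

```bash
mkdir -p pics; ls; python3 - <<'E'
from plant import r
import cv2,pickle
s=r.get_state();print(s)
d={}
for n in("top","side"):
    p=r.snapshot(n);d[n]=p;cv2.imwrite(f"pics/{n}0.png",p["color"][:,:,::-1])
    print(n,{k:v for k,v in p.items() if k!="color"})
pickle.dump(d,open("d.pkl","wb"))
print(r.tip_reach)
E
```

```text
pics
{'clock': 0.0, 'q': array([ 1.29582437,  0.68998471, -0.19451613,  1.56636349,  0.15729181,
        0.9024868 , -0.21507057]), 'qd': array([ 0.0005235 , -0.00057365,  0.00111711,  0.0006003 ,  0.0007631 ,
        0.00041254, -0.00070361]), 'joint_torque': array([-4.65422499e-05, -5.27572310e+01, -1.26689583e+00, -1.53429848e+01,
       -5.26394625e-02,  6.40036102e-03,  1.75817295e-04]), 'tool_pos': array([ 0.18969865, -0.59486368,  0.24890442]), 'eef_rot': array([-0.69854569, -0.10941199,  0.69883454, -0.10813517]), 'contact_force': array([-0.16246005,  0.65312345, -0.68737634]), 'moment': array([0.01066517, 0.03367905, 0.04676981]), 'opening': 1.0017140862734575}
top {'fov_y': 56.5107676383237, 'cx': 280.430946669349, 'cy': 204.96170663976523, 'k1': 0.02179649842977646, 'extrinsics': array([[ 0.0148905 , -0.99985218, -0.0085957 , -0.02830432],
       [ 0.99723179,  0.01422404,  0.07298249, -0.54987082],
       [-0.07284943, -0.00965865,  0.99729618, -0.93030419],
       [ 0.        ,  0.        ,  0.        ,  1.        ]])}
side {'fov_y': 56.85249514485078, 'cx': 283.27770023874876, 'cy': 211.94191771968732, 'k1': -0.001977095608779567, 'extrinsics': array([[ 0.98646887, -0.16363567, -0.01012599, -0.55497422],
       [ 0.09286108,  0.50677173,  0.85706431, -0.10885863],
       [-0.13511473, -0.84640757,  0.51510992, -0.88078207],
       [ 0.        ,  0.        ,  0.        ,  1.        ]])}
0.011
```

View pics/top0.png

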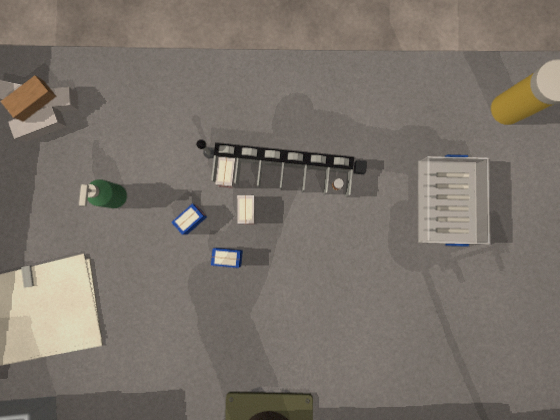

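View pics/side0.png

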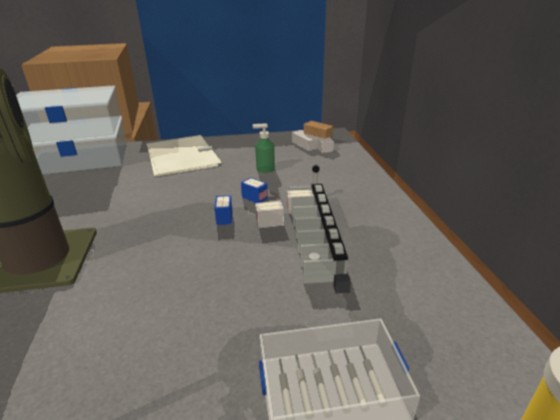

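```bash
cat > h.py <<'E'
import numpy as np,cv2
def K(p):
    h=p["color"].shape[0];f=h/2/np.tan(np.radians(p["fov_y"]/2));return np.array([[f,0,p["cx"]],[0,f,p["cy"]],[0,0,1.]])
def w2c(p,st=None):
    if "extrinsics" in p:return p["extrinsics"]
    from scipy.spatial.transform import Rotation as R
    T=np.eye(4);T[:3,:3]=R.from_quat(st["eef_rot"]).as_matrix();T[:3,3]=st["tool_pos"]
    return np.linalg.inv(T@p["tool_from_camera"])
def pts(p,uv,z,st=None):
    "pixels -> world points on plane z"
    uv=np.array(uv,float).reshape(-1,1,2)
    n=cv2.undistortPoints(uv,K(p),np.array([p["k1"],0,0,0,0.])).reshape(-1,2)
    C=np.linalg.inv(w2c(p,st));d=np.c_[n[:,0],-n[:,1],-np.ones(len(n))]@C[:3,:3].T;o=C[:3,3]
    return o+d*((z-o[2])/d[:,2])[:,None]
def proj(p,X,st=None):
    E=w2c(p,st);c=np.atleast_2d(X)@E[:3,:3].T+E[:3,3]
    n=np.c_[c[:,0],-c[:,1]]/-c[:,2:];n=n*(1+p["k1"]*(n**2).sum(1))[:,None]
    k=K(p);return n*k[0,0]+k[:2,2]
E
python3 - <<'E'
import pickle,cv2,numpy as np
from h import *
d=pickle.load(open("d.pkl","rb"));p=d["top"];im=p["color"].astype(int)
v=im.min(2)
# leaves: bright blobs near seeds
L=[]
for u,w in[(227,150),(249,152),(272,154),(295,157),(318,159),(341,161)]:
    a=im[w-7:w+8,u-9:u+10].sum(2)/3.;m=(a>110)
    n,l,s,c=cv2.connectedComponentsWithStats(m.astype(np.uint8))
    k=min(range(1,n),key=lambda k:np.hypot(*(c[k]-[9,7]))-s[k,4]*.1);L.append(c[k]+[u-9,w-7]);print(s[k],L[-1].round(1))
P=pts(p,L,.07);print(P.round(4));print("spacing",np.linalg.norm(np.diff(P,axis=0),axis=1))
m=P.mean(0);dy=P[0]-P[-1];dy/=np.linalg.norm(dy);yaw=np.arctan2(-dy[0],dy[1]);ex=np.array([np.cos(yaw),np.sin(yaw),0]);ey=np.array([-ex[1],ex[0],0])
O=m-.04*ex;O[2]=0;print("rack",O,np.degrees(yaw))
print("ball",((pts(p,[(201,144.5)],.095)[0]-O)@np.c_[ex,ey]))
# carton
mask=((im.min(2)>135)).astype(np.uint8);n,l,s,c=cv2.connectedComponentsWithStats(mask)
k=l[205,244]; cs=np.argwhere(l==k)[:,::-1].astype(np.float32);r=cv2.minAreaRect(cs);print(s[k],r)
B=pts(p,cv2.boxPoints(r),.05);print(B.round(4),np.linalg.norm(np.diff(B,axis=0),axis=1));C=B.mean(0)
print("carton",C,"in rack",(C-O)@np.c_[ex,ey])
big=cv2.resize(p["color"][130:280,170:380],None,fx=3.6,fy=3.6,interpolation=cv2.INTER_CUBIC)
cv2.imwrite("pics/crop.png",big[:,:,::-1])
# projections of rack in side for check
print("side leaves",proj(d["side"],P).round(0).tolist(),proj(d["side"],[C]))
E
```

```text
[ 1  3 15  7 84] [226.3 149.4]
[ 2  3 15  8 96] [248.6 151.3]
[ 2  3 15  8 96] [271.7 153.6]
[ 2  3 14  7 80] [293.6 156.1]
[ 2  3 10  7 69] [315.6 158. ]
[ 2  3 15  7 78] [339.6 160.3]
[[ 0.6745  0.1071  0.07  ]
 [ 0.6708  0.0551  0.07  ]
 [ 0.666   0.0013  0.07  ]
 [ 0.6609 -0.0496  0.07  ]
 [ 0.6569 -0.1007  0.07  ]
 [ 0.6523 -0.1565  0.07  ]]
spacing [0.05209313 0.05400493 0.05124242 0.05120449 0.05597777]
rack [ 0.62372357 -0.02050425  0.        ] -4.82631326246715
ball [0.04033367 0.18555623]
[237 195  17  29 479] ((245.0, 209.0), (28.0, 16.0), 90.0)
[[0.5701 0.0823 0.05  ]
 [0.5707 0.0445 0.05  ]
 [0.5046 0.0432 0.05  ]
 [0.5041 0.0808 0.05  ]] [0.03778853 0.06604631 0.03758962]
carton [0.53739632 0.06270063 0.05      ] in rack [-0.09302164  0.07564668]
side leaves [[318.0, 186.0], [322.0, 196.0], [325.0, 206.0], [329.0, 217.0], [333.0, 230.0], [338.0, 245.0]] [[269.18832726 205.74191002]]
```

View pics/crop.png

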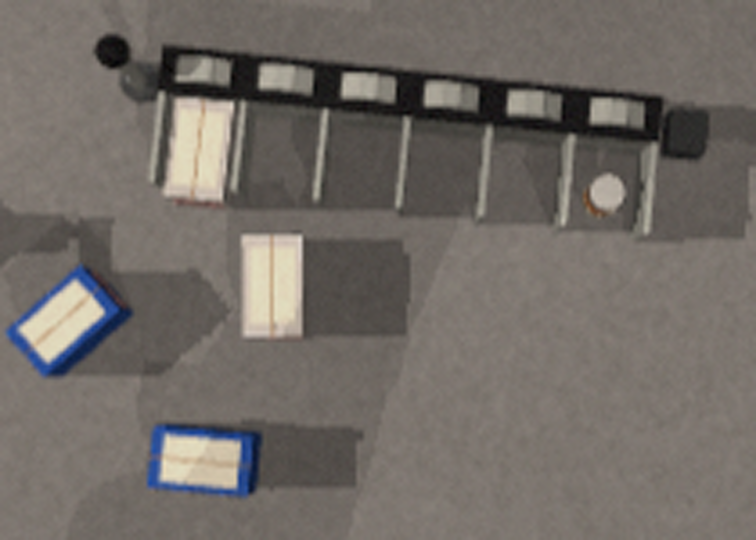

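```bash
cat > go.py <<'E'
import sys,numpy as np
from plant import r
from scipy.spatial.transform import Rotation as R
def plan(tgt=None,ydir=None):
    "tool-frame delta (cm) and turn about tool x (deg) to reach tgt with tool y along world angle ydir (mod 180)"
    s=r.get_state();M=R.from_quat(s["eef_rot"]).as_matrix();np.set_printoptions(precision=2,suppress=True)
    a=np.degrees(np.arctan2(M[1,1],M[0,1]))
    print("t",round(s["clock"],2),"pos",(s["tool_pos"]*1e3).round(1),"toolx",M[:,0],"y angle",round(a,2),"F",s["contact_force"],"op",round(float(s["opening"]),3),"q",s["q"])
    if tgt is not None:print("shift cm",M.T@(np.array(tgt)-s["tool_pos"])*100,"world mm",(np.array(tgt)-s["tool_pos"])*1e3)
    if ydir is not None:
        e=(ydir-a+90)%180-90;print("turn about tool x",round(-e,2))
    print("tilt corr rotvec(tool) deg",np.degrees(np.cross([1,0,0],M.T@np.array([0,0,-1.]))))
if __name__=="__main__":
    v=[float(x) for x in sys.argv[1:]];plan(v[:3] if len(v)>=3 else None,v[3] if len(v)>3 else None)
E
python3 go.py .675 .112 .15 -4.8
```

```text
t 0.1 pos [ 189.7 -594.9  249. ] toolx [-0.  0. -1.] y angle -72.3 F [0.76 0.28 0.46] op 1.004 q [ 1.3   0.69 -0.19  1.57  0.16  0.9  -0.22]
shift cm [  9.98 -52.58 -67.72] world mm [485.28 706.95 -98.99]
turn about tool x -67.5
tilt corr rotvec(tool) deg [-0.    0.01  0.09]
```

>>> drive_tool([
  [[-3.4, 0, 0], [0, 0.25, -3.8], 0],
  [[-3.4, 0, 0], [0, 0.25, -3.8], 0],
  [[-3.4, 0, 0], [0, 0.25, -3.8], 0],
  [[-3.4, 0, 0], [0, 0.25, -3.8], 0],
  [[-3.4, 0, 0], [0, 0.25, -3.8], 0],
  [[-3.4, 0, 0], [0, 0.25, -3.8], 0],
  [[-3.4, 0, 0], [0, 0.25, -3.8], 0],
  [[-3.4, 0, 0], [0, 0.25, -3.8], 0],
  [[-3.4, 0, 0], [0, 0.25, -3.8], 0],
  [[-3.4, 0, 0], [0, 0.25, -3.8], 0],
  [[-3.4, 0, 0], [0, 0.25, -3.8], 0],
  [[-3.4, 0, 0], [0, 0.25, -3.8], 0],
], force=10)

```text
clock: 1.1
tool_pos: [0.5678, -0.3528, 0.2492]
eef_rot: [-0.616, -0.346, 0.617, -0.346]
contact_force: [0.4, -0.2, 0.2]
opening: 0.114
```

>>> drive_tool([
  [[-3.4, 0, 0], [0, 0.25, -3.8], 0],
  [[-3.4, 0, 0], [0, 0.25, -3.8], 0],
  [[-3.4, 0, 0], [0, 0.25, -3.8], 0],
  [[-3.4, 0, 0], [0, 0.25, -3.8], 0],
  [[-3.4, 0, 0], [0, 0.25, -3.8], 0],
  [[-3.4, 0, 0], [0, 0.25, -3.8], 0],
  [[-3.4, 0, 0], [0, 0.25, -3.8], 0],
  [[-3.4, 0, 0], [0, 0.25, -3.8], 0],
  [[-3.4, 0, 0], [0, 0.25, -3.8], 0],
  [[0, 0, 0], [0, 0, 0], 0],
  [[0, 0, 0], [0, 0, 0], 0],
])

```text
clock: 2.02
tool_pos: [0.6917, -0.0352, 0.2492]
eef_rot: [0.503, 0.498, -0.502, 0.497]
contact_force: [0.1, -0.6, -0.1]
opening: 0.005
```

```bash
python3 go.py .66 .0 .25 -4.8
```

```text
t 2.02 pos [691.7 -35.2 249.2] toolx [-0.  0. -1.] y angle -0.57 F [ 0.11 -0.58 -0.1 ] op 0.005 q [ 0.2   0.81 -0.46  1.33  0.37  1.09 -0.31]
shift cm [-0.06 -3.2  -3.49] world mm [-31.68  35.18   0.75]
turn about tool x 4.23
tilt corr rotvec(tool) deg [ 0.   -0.12  0.06]
```

>>> drive_tool([
  [[4.2, 0, 0], [0, -1.5, -3.5], 0],
  [[0, 0, 0], [0, -1.5, -3.5], 0],
  [[0, 0, 0], [0, 0, 0], 0],
  [[0, 0, 0], [0, 0, 0], 0],
])

```text
clock: 2.35
tool_pos: [0.6648, 0.0334, 0.2498]
eef_rot: [-0.521, -0.478, 0.521, -0.478]
contact_force: [-0.1, -1.6, -0.6]
opening: 0.006
```

```bash
python3 - <<'E'
from plant import r
import cv2,pickle
s=r.get_state();p=r.snapshot("wrist");cv2.imwrite("pics/w1.png",p["color"][:,:,::-1]);pickle.dump((s,p),open("w1.pkl","wb"));print(s["tool_pos"],p["tool_from_camera"])
E
```

```text
[0.66482257 0.03344249 0.24977272] [[-8.87149124e-04  2.66453317e-01 -9.63847417e-01 -1.36380320e-01]
 [ 9.99999606e-01  2.78959119e-04 -8.43306915e-04  3.16984553e-04]
 [ 4.41721014e-05 -9.63847785e-01 -2.66453459e-01 -6.76031247e-02]
 [ 0.00000000e+00  0.00000000e+00  0.00000000e+00  1.00000000e+00]]
```

View pics/w1.png

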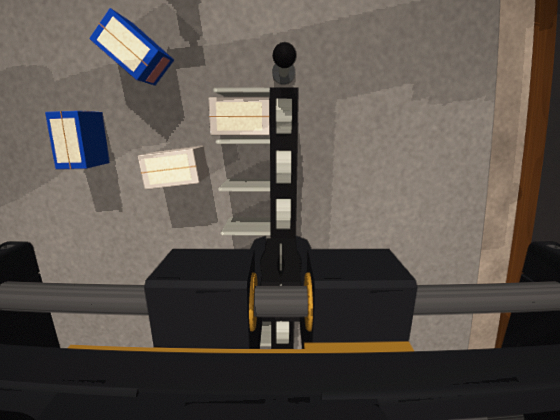

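```bash
python3 - <<'E'
import pickle,cv2,numpy as np
from h import *
s,p=pickle.load(open("w1.pkl","rb"));im=p["color"].astype(int)
for y0,y1 in[(92,140),(144,190),(194,236)]:
    a=im[y0:y1,274:295].sum(2)/3;rows=np.where((a>110).sum(1)>8)[0]+y0;print(rows.min(),rows.max(),[int(x) for x in a[rows-y0].mean(1)][::3])
    c=np.where((a>110).sum(0)>8)[0]+274;print(c.min(),c.max())
    e=pts(p,[((c.min()+c.max())/2,rows.min()-.5),((c.min()+c.max())/2,rows.max()+.5)],.066,s);print(e.round(4).tolist(),e.mean(0).round(4),np.linalg.norm(e[0]-e[1]))
# carton top edges & predicted projections
O=np.array([.6237,-.0205,0]);y=np.radians(-4.826);ex=np.array([np.cos(y),np.sin(y),0]);ey=np.array([-ex[1],ex[0],0])
print(proj(p,[O+.04*ex+v*ey+[0,0,.07] for v in(.135,.081,.027)],s))
print("ball",(pts(p,[(284.5,55)],.095,s)[0]-O)@np.c_[ex,ey])
m=(im.min(2)>165).astype(np.uint8);n,l,st,c=cv2.connectedComponentsWithStats(m);k=l[160,160];print(st[k])
r=cv2.minAreaRect(np.argwhere(l==k)[:,::-1].astype(np.float32));B=pts(p,cv2.boxPoints(r),.05,s);print(B.round(4),np.linalg.norm(np.diff(B,axis=0),axis=1),B.mean(0),(B.mean(0)-O)@np.c_[ex,ey])
# divider ends (front tips, z .056): rows by eye
D=pts(p,[(218,141),(221,187),(223,233.5)],.056,s);print("div",D,(D-O)@np.c_[ex,ey])
E
python3 go.py .675 .114 .15 -4.8
```

```text
103 132 [94, 97, 112, 132, 126, 84, 103, 104]
276 290
[[0.6756, 0.1212, 0.066], [0.6731, 0.0908, 0.066]] [0.6744 0.106  0.066 ] 0.030579711651937968
151 182 [128, 151, 154, 149, 134, 135, 136, 123, 99, 102, 102]
276 290
[[0.6715, 0.0718, 0.066], [0.6685, 0.0368, 0.066]] [0.67   0.0543 0.066 ] 0.03519173185884519
199 227 [129, 145, 149, 145, 130, 130, 130, 102, 97, 96]
276 290
[[0.667, 0.0185, 0.066], [0.6641, -0.0161, 0.066]] [0.6655 0.0012 0.066 ] 0.03468618562623962
[[283.19825522 112.91804991]
 [283.17836963 164.86770297]
 [283.15119349 212.67905633]]
ball [0.04094431 0.18557544]
[138 148  57  24 915]
[[0.504  0.0803 0.05  ]
 [0.5689 0.0828 0.05  ]
 [0.5685 0.0631 0.05  ]
 [0.5027 0.0602 0.05  ]] [0.06488674 0.01972411 0.06584729] [0.53604226 0.07162809 0.05      ] [-0.09509772  0.08442683]
div [[ 0.60063968  0.08766828  0.056     ]
 [ 0.59683753  0.0357046   0.056     ]
 [ 0.59121777 -0.02122975  0.056     ]] [[-0.03207876  0.10584473]
 [-0.03149573  0.0537454 ]
 [-0.03230568 -0.00345989]]
t 2.4 pos [665.5  30.7 249.6] toolx [-0. -0. -1.] y angle -5.14 F [ 0.78 -1.2   0.22] op 0.007 q [ 0.1   0.77 -0.43  1.42  0.35  1.03 -0.49]
shift cm [ 9.95  0.2  -8.4 ] world mm [  9.52  83.28 -99.63]
turn about tool x -0.34
tilt corr rotvec(tool) deg [-0.    0.11  0.01]
```

>>> drive_tool([
  [[-0.3, 0, 0], [0, 0.25, -3.0], 0],
  [[0, 0, 0], [0, 0, -3.0], 0],
  [[0, 0, 0], [0, 0, -1.9], 0],
  [[0, 0, 0], [4, 0, 0], 0],
  [[0, 0, 0], [4, 0, 0], 0],
  [[0, 0, 0], [4, 0, 0], 0],
  [[0, 0, 0], [2.5, 0, 0], 0],
  [[0, 0, 0], [0, 0, 0], 0],
  [[0, 0, 0], [0, 0, 0], 0],
  [[0, 0, 0], [0, 0, 0], 0],
])

```text
clock: 3.23
tool_pos: [0.6767, 0.1093, 0.1065]
eef_rot: [0.522, 0.477, -0.52, 0.479]
contact_force: [0.1, -0.3, 0.6]
opening: 0.009
```

```bash
python3 go.py .675 .109 .0765 -4.8; python3 - <<'E'
from plant import r
import cv2
p=r.snapshot("side");cv2.imwrite("pics/s1.png",cv2.resize(p["color"][130:300,200:420],None,fx=3.5,fy=3.5,interpolation=cv2.INTER_CUBIC)[:,:,::-1])
E
```

```text
t 3.23 pos [676.7 109.3 106.5] toolx [ 0.  0. -1.] y angle -4.94 F [ 0.07 -0.26  0.61] op 0.009 q [-0.04  0.96 -0.37  1.47  0.43  0.79 -0.66]
shift cm [ 3.   -0.18  0.05] world mm [ -1.73  -0.32 -29.96]
turn about tool x -0.14
tilt corr rotvec(tool) deg [ 0.   -0.02 -0.19]
```

View pics/s1.png

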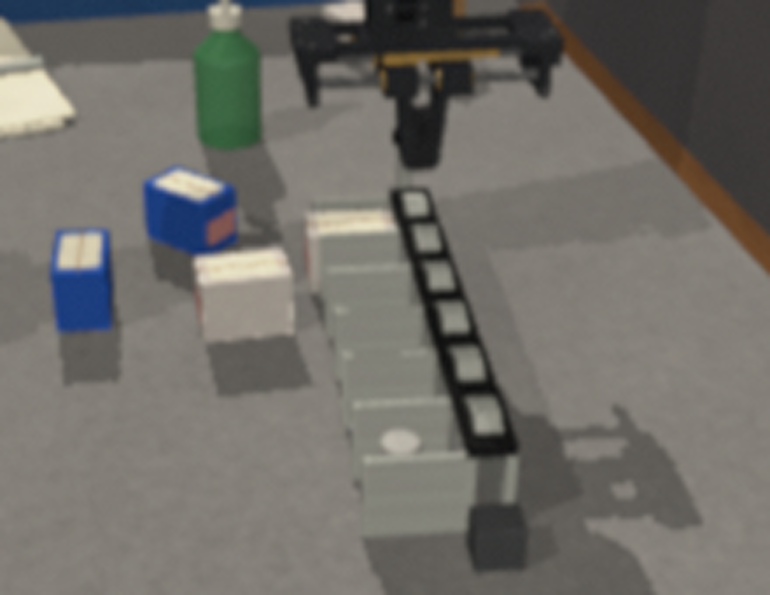

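>>> drive_tool([
  [[0, 0, 0], [1.5, -0.15, 0], 0],
  [[0, 0, 0], [0.8, 0, 0], 0],
  [[0, 0, 0], [0.4, 0, 0], 0],
  [[0, 0, 0], [0.25, 0, 0], 0],
  [[0, 0, 0], [0, 0, 0], 0],
  [[0, 0, 0], [0, 0, 0], 0],
  [[0, 0, 0], [0, 0, 0], 0],
  [[0, 0, 0], [0, 0, 0], 0],
])

```text
clock: 3.95
tool_pos: [0.6741, 0.1104, 0.076]
eef_rot: [0.521, 0.478, -0.52, 0.479]
contact_force: [1.4, -0.5, 3.6]
opening: 0.004
```

```bash
python3 go.py .6705 .055 .0765 -4.8
```

```text
t 3.95 pos [674.1 110.4  76. ] toolx [ 0. -0. -1.] y angle -4.82 F [ 1.42 -0.53  3.58] op 0.004 q [-0.05  1.   -0.35  1.48  0.45  0.74 -0.67]
shift cm [-0.05  0.11  5.55] world mm [ -3.61 -55.42   0.52]
turn about tool x -0.02
tilt corr rotvec(tool) deg [ 0.    0.   -0.09]
```

>>> drive_tool([
  [[0, 0, 0], [0, 0, 0.8], 0],
  [[0, 0, 0], [0, 0, 0.8], 0],
  [[0, 0, 0], [0, 0, 0.8], 0],
  [[0, 0, 0], [0, 0, 0.8], 0],
  [[0, 0, 0], [0, 0, 0.8], 0],
  [[0, 0, 0], [0, 0, 0.8], 0],
  [[0, 0, 0], [0, 0, 0.7], 0],
  [[0, 0, 0], [0, 0, 0], 0],
  [[0, 0, 0], [0, 0, 0], 0],
  [[0, 0, 0], [0, 0, 0], 0],
])

```text
clock: 4.78
tool_pos: [0.6689, 0.0535, 0.0755]
eef_rot: [-0.52, -0.478, 0.521, -0.479]
contact_force: [0.4, -0.2, 5.6]
opening: 0.007
```

```bash
python3 go.py .666 .001 .0765 -4.8
```

```text
t 4.78 pos [668.9  53.5  75.5] toolx [ 0. -0. -1.] y angle -4.89 F [ 0.38 -0.25  5.57] op 0.007 q [ 0.03  0.99 -0.36  1.52  0.46  0.72 -0.62]
shift cm [-0.09  0.16  5.25] world mm [ -2.89 -52.48   1.  ]
turn about tool x -0.09
tilt corr rotvec(tool) deg [ 0.    0.14 -0.01]
```

>>> drive_tool([
  [[0, 0, 0], [-0.05, 0.15, 0.8], 0],
  [[0, 0, 0], [0, 0, 0.8], 0],
  [[0, 0, 0], [0, 0, 0.8], 0],
  [[0, 0, 0], [0, 0, 0.8], 0],
  [[0, 0, 0], [0, 0, 0.8], 0],
  [[0, 0, 0], [0, 0, 0.8], 0],
  [[0, 0, 0], [0, 0, 0.3], 0],
  [[0, 0, 0], [0, 0, 0], 0],
  [[0, 0, 0], [0, 0, 0], 0],
  [[0, 0, 0], [0, 0, 0], 0],
])

```text
clock: 5.62
tool_pos: [0.6658, 0.0026, 0.0756]
eef_rot: [-0.52, -0.478, 0.522, -0.479]
contact_force: [-0.7, -2.4, 4.0]
opening: 0.007
```

```bash
python3 go.py .536 .063 .25 85.2
```

```text
t 5.62 pos [665.8   2.6  75.6] toolx [-0. -0. -1.] y angle -4.87 F [-0.65 -2.42  4.  ] op 0.007 q [ 0.11  0.98 -0.36  1.54  0.47  0.71 -0.55]
shift cm [-17.45 -13.46  -4.86] world mm [-129.84   60.41  174.41]
turn about tool x 89.93
tilt corr rotvec(tool) deg [-0.    0.19  0.02]
```

>>> drive_tool([
  [[0, 0, 0], [-1.5, 0, 0], 0],
  [[0, 0, 0], [-4, 0, 0], 0],
  [[0, 0, 0], [-4, 0, 0], 0],
  [[0, 0, 0], [-4, 0, 0], 0],
  [[0, 0, 0], [-4, -3.4, -1.2], 4],
  [[0, 0, 0], [0, -3.4, -1.2], 8.8],
  [[0, 0, 0], [0, -3.4, -1.2], 8.8],
  [[0, 0, 0], [0, -3.3, -1.3], 8.8],
  [[7, 0, 0], [0, 0, 0], 8.8],
  [[7, 0, 0], [0, 0, 0], 8.8],
  [[7, 0, 0], [0, 0, 0], 8.8],
  [[7, 0, 0], [0, 0, 0], 8.8],
])

```text
clock: 6.62
tool_pos: [0.5423, 0.062, 0.2423]
eef_rot: [-0.622, -0.337, 0.622, -0.337]
contact_force: [-1.1, 0.2, -0.4]
opening: 0.585
```

>>> drive_tool([
  [[7, 0, 0], [0, 0, 0], 8.8],
  [[7, 0, 0], [0, 0, 0], 8.8],
  [[7, 0, 0], [0, 0, 0], 8.8],
  [[7, 0, 0], [0, 0, 0], 8.8],
  [[7, 0, 0], [0, 0, 0], 8.8],
  [[7, 0, 0], [0, 0, 0], 8.8],
  [[7, 0, 0], [0, 0, 0], 8.8],
  [[7, 0, 0], [0, 0, 0], 8.8],
  [[0, 0, 0], [0, 0, 0], 8.8],
  [[0, 0, 0], [0, 0, 0], 8.8],
])

```text
clock: 7.45
tool_pos: [0.5426, 0.0621, 0.2419]
eef_rot: [-0.707, -0.009, 0.707, -0.009]
contact_force: [-0.4, -0.3, 0.1]
opening: 1.0
```

```bash
python3 go.py .536 .063 .25 -88; python3 - <<'E'
from plant import r
import cv2,pickle
s=r.get_state();p=r.snapshot("wrist");cv2.imwrite("pics/w2.png",p["color"][:,:,::-1]);pickle.dump((s,p),open("w2.pkl","wb"))
p=r.snapshot("top");cv2.imwrite("pics/t2.png",p["color"][:,:,::-1])
E
```

```text
t 7.45 pos [542.6  62.1 241.9] toolx [-0. -0. -1.] y angle -88.57 F [-0.39 -0.25  0.12] op 1.0 q [-0.19  0.59 -0.02  1.82  0.02  0.73 -1.76]
shift cm [-0.81 -0.1   0.66] world mm [-6.62  0.87  8.06]
turn about tool x -0.57
tilt corr rotvec(tool) deg [ 0.    0.02 -0.01]
```

View pics/w2.png

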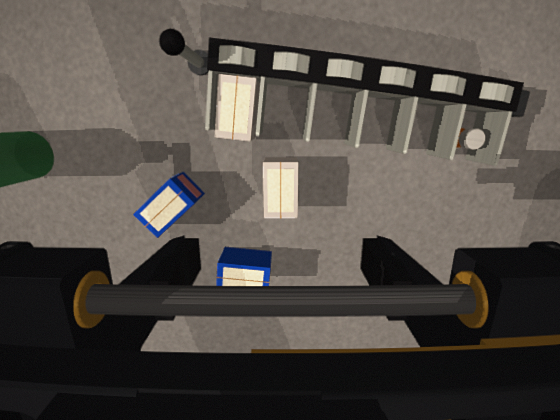

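```bash
python3 - <<'E'
import pickle,cv2,numpy as np
from h import *
s,p=pickle.load(open("w2.pkl","rb"));im=p["color"].astype(int)
O=np.array([.6237,-.0225,0]);y=np.radians(-4.826);ex=np.array([np.cos(y),np.sin(y),0]);ey=np.array([-ex[1],ex[0],0]);E=np.c_[ex,ey]
m=(im.min(2)>125).astype(np.uint8);n,l,st,c=cv2.connectedComponentsWithStats(m);k=l[190,272];print(st[k])
r=cv2.minAreaRect(np.argwhere(l==k)[:,::-1].astype(np.float32));print(r);B=pts(p,cv2.boxPoints(r),.05,s);print(B.round(4),np.linalg.norm(np.diff(B,axis=0),axis=1),B.mean(0),(B.mean(0)-O)@E)
print("proj carton top corners",proj(p,[[.537+a,.0627+b,.05] for a in(-.033,.033) for b in(-.02,.02)],s).round(0).tolist())
D=pts(p,[(258,136),(308,142),(358,146),(406,153)],.056,s);print("div rack",(D-O)@E)
print("ball",(pts(p,[(172,42)],.095,s)[0]-O)@E)
print("rail ends",(pts(p,[(209,38),(523,83)],.062,s)-O)@E)
print("blue",pts(p,[(220,249),(272,250),(135,214),(160,237)],.05,s).round(3).tolist())
E
```

```text
[262 162  18  57 968]
((270.5, 190.0), (56.0, 17.0), 90.0)
[[0.5686 0.0825 0.05  ]
 [0.5691 0.0635 0.05  ]
 [0.5033 0.0619 0.05  ]
 [0.5028 0.0819 0.05  ]] [0.0190147  0.06582628 0.02001035] [0.53596606 0.07242898 0.05      ] [-0.09540928  0.08721137]
proj carton top corners [[295.0, 218.0], [261.0, 217.0], [298.0, 162.0], [262.0, 161.0]]
div rack [[-0.03549125  0.1065733 ]
 [-0.03592632  0.05231253]
 [-0.03401147 -0.00237706]
 [-0.03529606 -0.05671829]]
ball [0.04059953 0.18772083]
rail ends [[ 0.05463249  0.16309959]
 [ 0.05296223 -0.16550632]]
blue [[0.462, 0.133, 0.05], [0.462, 0.069, 0.05], [0.504, 0.233, 0.05], [0.475, 0.205, 0.05]]
```

>>> drive_tool([
  [[0.7, 0, 0], [0, -0.1, 1.85], 8.8],
  [[0, 0, 0], [3.8, 0, 0], 8.8],
  [[0, 0, 0], [4, 0, 0], 8.8],
  [[0, 0, 0], [4, 0, 0], 8.8],
  [[0, 0, 0], [4, 0, 0], 8.8],
  [[0, 0, 0], [3.5, 0, 0], 8.8],
  [[0, 0, 0], [2.4, 0, 0], 8.8],
  [[0, 0, 0], [0, 0, 0], 6],
  [[0, 0, 0], [0, 0, 0], 5],
  [[0, 0, 0], [0, 0, 0], 5],
], force=4)

```text
clock: 8.38
tool_pos: [0.5254, 0.0624, 0.0259]
eef_rot: [0.708, 0.003, -0.706, 0.003]
contact_force: [-0.2, -0.0, 0.6]
opening: 0.792
```

>>> drive_tool([
  [[0, 0, 0], [0, 0, 0], 3.7],
  [[0, 0, 0], [0, 0, 0], 3.7],
  [[0, 0, 0], [0, 0, 0], 3.7],
  [[0, 0, 0], [0, 0, 0], 3.7],
  [[0, 0, 0], [0, 0, 0], 3.7],
], force=4)

```text
clock: 8.8
tool_pos: [0.5249, 0.0623, 0.0254]
eef_rot: [0.708, 0.003, -0.707, 0.003]
contact_force: [-0.9, -0.5, 5.1]
opening: 0.455
```

```bash
python3 - <<'E'
from go import plan;import numpy as np
O=np.array([.6237,-.0225,0]);y=np.radians(-4.826);ex=np.array([np.cos(y),np.sin(y),0]);ey=np.array([-ex[1],ex[0],0])
plan(O-.107*ex+.026*ey+[0,0,.025],-94.8)
E
```

```text
t 8.8 pos [524.9  62.3  25.4] toolx [ 0.  0. -1.] y angle -89.5 F [-0.85 -0.51  5.12] op 0.455 q [-0.2   0.94 -0.01  1.99  0.04  0.21 -1.8 ]
shift cm [0.04 4.99 0.61] world mm [ -5.68 -49.93  -0.44]
turn about tool x 5.3
tilt corr rotvec(tool) deg [ 0.   -0.07  0.  ]
```

>>> drive_tool([
  [[0, 0, 0], [0, 0.7, 0.1], 3.7],
  [[0, 0, 0], [0, 0.7, 0.1], 3.7],
  [[0, 0, 0], [0, 0.7, 0.1], 3.7],
  [[0, 0, 0], [0, 0.7, 0.1], 3.7],
  [[0, 0, 0], [0, 0.7, 0.1], 3.7],
  [[0, 0, 0], [0, 0.7, 0.1], 3.7],
  [[0, 0, 0], [0, 0.8, 0], 3.7],
  [[1.8, 0, 0], [0, 0, 0], 3.7],
  [[1.8, 0, 0], [0, 0, 0], 3.7],
  [[1.7, 0, 0], [0, 0, 0], 3.7],
  [[0, 0, 0], [0, 0, 0], 3.7],
  [[0, 0, 0], [0, 0, 0], 3.7],
])

```text
clock: 9.8
tool_pos: [0.5193, 0.0114, 0.025]
eef_rot: [0.707, -0.031, -0.706, -0.03]
contact_force: [-0.3, -0.6, 5.9]
opening: 0.452
```

```bash
python3 - <<'E'
from go import plan;import numpy as np
O=np.array([.6237,-.0225,0]);y=np.radians(-4.826);ex=np.array([np.cos(y),np.sin(y),0]);ey=np.array([-ex[1],ex[0],0])
plan(O-.062*ex+.026*ey+[0,0,.025],-94.8)
from plant import r
import cv2,pickle
s=r.get_state();p=r.snapshot("wrist");cv2.imwrite("pics/w3.png",p["color"][:,:,::-1]);pickle.dump((s,p),open("w3.pkl","wb"))
E
```

```text
t 9.8 pos [519.3  11.4  25. ] toolx [ 0. -0. -1.] y angle -94.92 F [-0.32 -0.61  5.87] op 0.452 q [-0.11  0.94 -0.01  2.02  0.03  0.18 -1.8 ]
shift cm [ 0.01 -0.11 -4.49] world mm [44.82 -2.8  -0.03]
turn about tool x -0.12
tilt corr rotvec(tool) deg [ 0.   -0.06 -0.04]
```

View pics/w3.png

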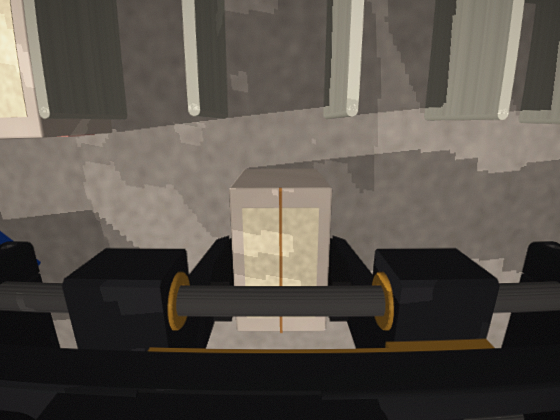

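>>> drive_tool([
  [[0, 0, 0], [0, -0.25, 0], 3.7],
  [[0, 0, 0], [0, 0, -0.6], 3.7],
  [[0, 0, 0], [0, 0, -0.6], 3.7],
  [[0, 0, 0], [0, 0, -0.6], 3.7],
  [[0, 0, 0], [0, 0, -0.6], 3.7],
  [[0, 0, 0], [0, 0, -0.6], 3.7],
  [[0, 0, 0], [0, 0, -0.6], 3.7],
  [[0, 0, 0], [0, 0, -0.6], 3.7],
  [[0, 0, 0], [0, 0, -0.3], 3.7],
  [[0, 0, 0], [0, 0, 0], 3.7],
  [[0, 0, 0], [0, 0, 0], 3.7],
])

```text
clock: 10.77
tool_pos: [0.5643, 0.011, 0.0245]
eef_rot: [0.707, -0.03, -0.706, -0.03]
contact_force: [0.5, 0.6, -2.8]
opening: 0.454
```

```bash
python3 go.py; python3 - <<'E'
from plant import r
import cv2,pickle
s=r.get_state();p=r.snapshot("wrist");cv2.imwrite("pics/w4.png",p["color"][:,:,::-1])
E
```

```text
t 10.77 pos [564.3  11.   24.5] toolx [ 0. -0. -1.] y angle -94.81 F [ 0.52  0.57 -2.79] op 0.454 q [-0.09  0.96 -0.01  1.88  0.03  0.3  -1.79]
tilt corr rotvec(tool) deg [ 0.   -0.02  0.  ]
```

View pics/w4.png

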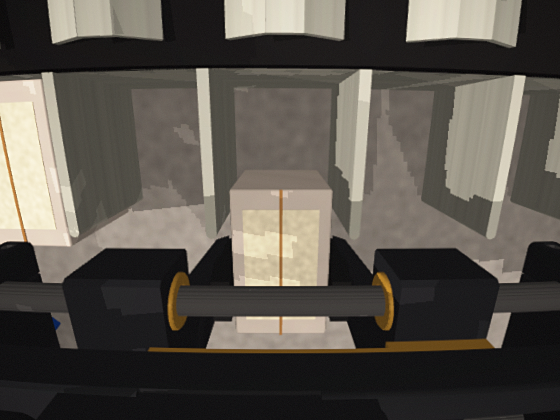

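>>> drive_tool([
  [[0, 0, 0], [0, 0, 0], 6],
  [[0, 0, 0], [0, 0, 0], 6],
  [[0, 0, 0], [0, 0, 0], 6],
  [[0, 0, 0], [-2, 0, 0], 6],
  [[0, 0, 0], [-3, 0, 0], 6],
  [[0, 0, 0], [-3, 0, 0], 6],
  [[0, 0, 0], [0, 0, 2.2], 6],
  [[0, 0, 0], [0, 0, 2.2], 0],
  [[0, 0, 0], [0, 0, 0], 0],
  [[0, 0, 0], [0, 0, 0], 0],
  [[0, 0, 0], [0, 0, 0], 0],
  [[0, 0, 0], [0, 0, 0], 0],
], force=10)

```text
clock: 11.82
tool_pos: [0.5214, 0.0147, 0.1046]
eef_rot: [0.707, -0.03, -0.706, -0.03]
contact_force: [-0.6, 1.2, 0.2]
opening: 0.33
```

>>> drive_tool([
  [[0, 0, 0], [0, 0, 0], 0],
  [[0, 0, 0], [0, 0, 0], 0],
  [[0, 0, 0], [3, 0, 0], 0],
  [[0, 0, 0], [3, 0, 0], 0],
  [[0, 0, 0], [2, 0, 0], 0],
  [[0, 0, 0], [0, 0, 0], 0],
  [[0, 0, 0], [0, 0, 0], 0],
])

```text
clock: 12.4
tool_pos: [0.5197, 0.0145, 0.024]
eef_rot: [-0.706, 0.03, 0.707, 0.03]
contact_force: [0.5, 0.9, -0.2]
opening: 0.008
```

```bash
python3 - <<'E'
from go import plan;import numpy as np
O=np.array([.6237,-.0225,0]);y=np.radians(-4.826);ex=np.array([np.cos(y),np.sin(y),0]);ey=np.array([-ex[1],ex[0],0])
plan(O-.050*ex+.028*ey+[0,0,.025],-94.8)
E
```

```text
t 12.4 pos [519.7  14.5  24. ] toolx [-0. -0. -1.] y angle -94.81 F [ 0.51  0.92 -0.18] op 0.008 q [-0.11  0.94 -0.01  2.02  0.03  0.19 -1.8 ]
shift cm [-0.11  0.02 -5.68] world mm [56.54 -4.94  1.01]
turn about tool x -0.01
tilt corr rotvec(tool) deg [ 0.    0.11 -0.03]
```

>>> drive_tool([
  [[0, 0, 0], [0, 0, -0.5], 0],
  [[0, 0, 0], [0, 0, -0.5], 0],
  [[0, 0, 0], [0, 0, -0.5], 0],
  [[0, 0, 0], [0, 0, -0.5], 0],
  [[0, 0, 0], [0, 0, -0.5], 0],
  [[0, 0, 0], [0, 0, -0.5], 0],
  [[0, 0, 0], [0, 0, -0.5], 0],
  [[0, 0, 0], [0, 0, -0.5], 0],
  [[0, 0, 0], [0, 0, -0.5], 0],
  [[0, 0, 0], [0, 0, -0.4], 0],
  [[0, 0, 0], [0, 0, 0], 0],
  [[0, 0, 0], [0, 0, 0], 0],
])

```text
clock: 13.4
tool_pos: [0.5699, 0.0105, 0.0247]
eef_rot: [0.707, -0.03, -0.706, -0.03]
contact_force: [0.4, -0.6, 0.2]
opening: 0.004
```

```bash
python3 - <<'E'
from go import plan;import numpy as np
O=np.array([.6237,-.0225,0]);y=np.radians(-4.826);ex=np.array([np.cos(y),np.sin(y),0]);ey=np.array([-ex[1],ex[0],0])
plan(O-.050*ex+.028*ey+[0,0,.025],-94.8)
from plant import r
import cv2
p=r.snapshot("wrist");cv2.imwrite("pics/w5.png",p["color"][:,:,::-1])
E
```

```text
t 13.4 pos [569.9  10.5  24.7] toolx [ 0.  0. -1.] y angle -94.82 F [ 0.4  -0.62  0.2 ] op 0.004 q [-0.09  0.96 -0.01  1.87  0.03  0.31 -1.79]
shift cm [-0.03  0.03 -0.63] world mm [ 6.29 -0.85  0.34]
turn about tool x -0.02
tilt corr rotvec(tool) deg [ 0.   -0.1   0.01]
```

View pics/w5.png

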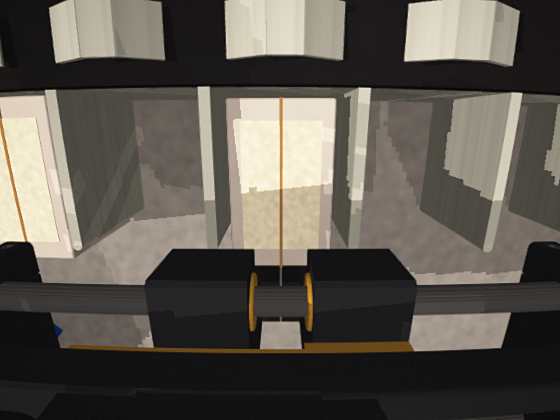

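>>> drive_tool([
  [[0, 0, 0], [0, 0, -0.15], 0],
  [[0, 0, 0], [0, 0, -0.15], 0],
  [[0, 0, 0], [0, 0, -0.15], 0],
  [[0, 0, 0], [0, 0, -0.1], 0],
  [[0, 0, 0], [0, 0, 0], 0],
  [[0, 0, 0], [0, 0, 0], 0],
])

```text
clock: 13.95
tool_pos: [0.5737, 0.0102, 0.0246]
eef_rot: [-0.706, 0.03, 0.707, 0.03]
contact_force: [-3.8, 0.8, 2.3]
opening: 0.006
```

>>> drive_tool([
  [[0, 0, 0], [0, 0, -0.1], 0],
  [[0, 0, 0], [0, 0, -0.1], 0],
  [[0, 0, 0], [0, 0, 0], 0],
  [[0, 0, 0], [0, 0, 0], 0],
])

```text
clock: 14.28
tool_pos: [0.5736, 0.0101, 0.0245]
eef_rot: [-0.704, 0.03, 0.708, 0.029]
contact_force: [-7.1, 0.1, 5.3]
opening: 0.008
```

>>> drive_tool([
  [[0, 0, 0], [0, 0, 0], 0],
  [[0, 0, 0], [0, 0, 1], 0],
  [[0, 0, 0], [0, 0, 3], 0],
  [[0, 0, 0], [-4, 0, 0], 0],
  [[0, 0, 0], [-4, 0, 0], 0],
  [[0, 0, 0], [-4, 0, 0], 0],
  [[0, 0, 0], [-4, 0, 0], 0],
  [[0, 0, 0], [-4, 0, 0], 0],
  [[0, 0, 0], [0, 0, 0], 0],
  [[0, 0, 0], [0, 0, 0], 0],
  [[0, 0, 0], [0, 0, 0], 0],
])

```text
clock: 15.2
tool_pos: [0.5369, 0.0132, 0.2246]
eef_rot: [0.707, -0.03, -0.706, -0.03]
contact_force: [-0.5, 0.1, 1.0]
opening: 0.006
```

```bash
python3 go.py; python3 - <<'E'
from plant import r
import cv2,pickle
s=r.get_state();p=r.snapshot("wrist");cv2.imwrite("pics/w6.png",p["color"][:,:,::-1]);pickle.dump((s,p),open("w6.pkl","wb"))
E
```

```text
t 15.2 pos [536.9  13.2 224.6] toolx [ 0. -0. -1.] y angle -94.81 F [-0.51  0.06  0.97] op 0.006 q [-0.1   0.61 -0.02  1.87  0.02  0.67 -1.78]
tilt corr rotvec(tool) deg [ 0.   -0.07  0.  ]
```

View pics/w6.png

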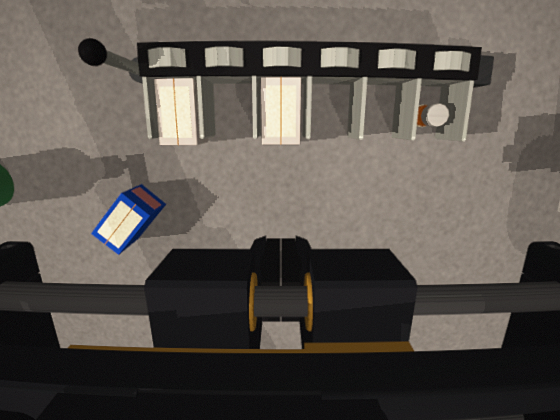

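```bash
python3 - <<'E'
import pickle
from h import *
s,p=pickle.load(open("w6.pkl","rb"))
O=np.array([.6237,-.0225,0]);y=np.radians(-4.826);ex=np.array([np.cos(y),np.sin(y),0]);E=np.c_[ex,[-ex[1],ex[0],0]]
print("carton top corners",((pts(p,[(263,77),(299,77),(262,143),(300,143)],.05,s)-O)@E).round(4).tolist())
from plant import r
print(r.get_state()["contact_force"]);print(r.finish_job())
E
```

```text
carton top corners [[0.0242, 0.0448], [0.0243, 0.0091], [-0.0405, 0.0467], [-0.0405, 0.0071]]
[ 0.83692855  0.34867197 -1.05576441]
the job is handed in; nothing more can be done
None
```

The job is handed in. By my checks, the carton is home in the third gap counted from the post, but the interface reports no verdict.

- **Leaves:** The post stands at the +y end. I slid the closed fingertip along the rail and pressed leaf_f, leaf_e and leaf_d about 5 mm each, against 3.6, 5.6 and 4.0 N. I lifted off at the third leaf, so the tip never reached the fourth. All six leaves look up in the last picture.
- **Carton:** I closed the jaws lightly on it (4 N) and slid it along the table until it was square to the third gap and about halfway in. I then let go and pushed its end with the closed fingers. It stopped moving while the push force rose from about 4 to 7 N.
- **Last look:** In the rack's frame, the carton's far end is at x ≈ +24 mm, with the wall at +25 mm. Its near end is at −40.5 mm (expected −41 mm), its centre is at y ≈ 27 mm, and it is square to the gap. The filed carton and vial look where they were. The bottle and bin were mostly outside that picture, and the arm never went near them at low height. The hand was clear, at 0.22 m, at 15 s on the clock.
- **Disagreements:** My position estimates for the rack's dividers and the post differed by about 2 mm along y between views. I settled this from a close wrist picture before inserting the carton. The gauge also read about 5 N of unexplained vertical force while the carton was gripped. The tool held its height to within 1 mm during that slide.

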